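Set the tile warmer's heat ring and switch it on

TASK

Get the tile warmer going for the blue tile on its plate: with the power still off, push the wooden-tipped lever around the warmer with a fingertip until the ring's index line stands on the fourth of the six heat marks, counting from the shortest. Then push the toggle switch right over, away from you, to on. Only push, lightly: do not grip the lever, do not shove or lift the warmer, and leave the tiles and everything else on the shelf where it lies.

Things in the scene. Friction and masses are not known exactly. Their poses are not given: they have to be found in the camera images.
- warmer: Round tile warmer, about 3 kg, loose on rubber feet. Origin: on its upright axis at the shelf surface; at yaw 0 (yaw is -20 to +32 degrees) own x points away from the robot, own y to its left. From outside in: turning dark metal ring (radius 112 mm, top 42 mm above the shelf), fixed white collar with the marks (radius 98, top 44), iron plate (radius 75, top 52) with a tile on it (top 61).
- heat_ring (a joint): Angle of ring and lever, rad: 0 on the first (shortest) mark, 0.349 more per mark, 1.047 on the fourth; stops at 0 and 1.745. Starts at 0.03 to 0.70. Grows anticlockwise seen from above: the lever's direction from the axis, from own +x towards own +y, is 130 degrees plus this angle, on the side facing the robot. No detents: about 2 N at the grip moves it, friction holds it.
- lever_grip (a point): Centre of the top of the lever's wooden grip: an upright round peg 17 mm across, 38 to 78.5 mm above the shelf, 142 mm from the warmer's axis, on the end of a flat steel arm (15 mm wide, 33 to 38 mm above the shelf) that runs out from the ring. The white index line on top of the ring lies on the lever's centre line.
- fourth_mark (a point): Middle of the fourth mark, 90 mm from the warmer's axis, 44.5 mm above the shelf, in direction 190 degrees in the warmer's frame. Six black radial marks, 5 mm wide and 20 degrees apart, lie along the white collar's edge, growing from 6 mm long (first, low heat, at the robot's left) to 18.5 mm (sixth, high heat).
- switch_box (a point): Centre of the top of the grey switch box, 52 mm above the shelf, at own x 0, y 174 mm of the warmer and fixed to it. The box is 66 mm along own x by 56 mm along own y; the toggle stands in the middle of its top.
- toggle (a joint): Lean of the toggle, rad: 0 is off (leaning 20 degrees to the warmer's own -x, towards the robot), 0.70 is on (leaning 20 degrees to own +x, away from the robot). No spring: about 1.5 N at the tip moves it and it stays where it is left, so push it right over towards own +x until it meets its stop.
- toggle_tip (a point): Outer end of the toggle's round bat, 11 mm thick and 32 mm long, which pivots at the top of the switch box (52 mm above the shelf) about the warmer's own y; the tip is 82 mm above the shelf when off or on.
- tile_on_plate: Blue tile, 98 x 98 x 9 mm, lying on the warmer's plate; origin at the centre of its underside. Leave it alone.
- tile_right: Blue tile, 98 x 98 x 9 mm, flat on the shelf at the warmer's own -y side; origin at the centre of its underside. Leave it alone.
- tile_left: Blue tile, 98 x 98 x 9 mm, flat on the shelf beyond the switch box; origin at the centre of its underside. Leave it alone.
- oak_block: Oak block 60 x 115 x 38 mm, near the warmer; origin at the centre of its underside. Leave it alone.
- tub: Closed white plastic tub, 95 mm across, 63 mm tall, near the warmer; origin at the centre of its underside. Leave it alone.
- squeeze_rib: Kidney-shaped grey silicone rib, about 68 x 112 x 7 mm, flat near the warmer; origin near its middle, on its underside. Leave it alone.
- glaze_brush: Flat wooden glaze brush, about 50 x 173 x 12 mm, lying along the warmer's own y between the warmer and the robot; origin on its underside where handle and head meet. Leave it alone.

How it is judged:
By the outcome, as a careful person would: the job done as asked, in the order asked, and still so for the second after the job is handed in, with the robot touching nothing.
It also fails if it takes over 54 s, if anything falls off the work surface, if the arm or the gripper's body presses on something with over 40 N, if the wrist force passes 120 N, or if a joint passes its speed limit or range.

ROBOT

A 6-joint arm with a two-finger parallel gripper is mounted at the origin on the work surface. World frame = base frame: x ahead of the robot, y to its left, z up, the work surface at z = 0. Lengths are in m, angles in rad, forces in N, time in s.
With the tool pointing down it reaches from about 0.25 to 0.775 m from the base axis. Payload 4 kg.
Tool frame: the origin (TCP) lies on the mounting face of the last link; the fingertips stand 199 mm ahead of it and the grasp point (between the pads) lies 180 mm ahead of it (manip.pinch_z is the distance from the TCP to the grasp point, in m); z points along the fingers, y is the direction in which the jaws open and shut (so a half turn about z gives the same grasp; the last joint's range is limited). The gripper opens to 94 mm and grips with 3 to 60 N. Pads are 16 mm wide; open, the fingers measure 119 mm over their backs; the gripper's body (75 mm by 177 mm) begins 78 mm behind the grasp point.
Start: joints at [1.135, 0.087, 1.371, -0, 1.684, -0.103], TCP at [0.18, 0.52, 0.405] pointing down, gripper open.
Joint ranges: [-3.1, 3.1], [-0.76, 2.03], [0.27, 2.55], [-1.08, 4.22], [0.17, 2.65], [-2.57, 2.57]. Speed limits (rad/s): [2.79, 2.79, 3.14, 3.14, 3.14, 3.14].

INTERFACE

Orientations are given as a unit quaternion [w, x, y, z].
In Python, from plant import manip, snapshot gives the robot as it stands.
- The arm moves only by the shell command python3 -m jog 'ROWS' [FORCE]. ROWS is JSON, a list of rows, each an object of numbers: "grip": the opening, from 0 (shut) to 1 (fully open); "dx", "dy", "dz": the shift along the tool's x, y, z in mm; "ax", "ay", "az": the turn, a rotation vector about the tool's x, y, z in degrees. In form: [{"grip": .., "dx": .., "dy": .., "dz": .., "ax": .., "ay": .., "az": ..}, ...]. A call has 1 to 5 rows; each row shifts and turns the pose as measured when the row begins, along the tool's axes as they then stand; what a row does not reach is not made up. A row lasts 1/10 s, in which the tool goes at most 50 mm and 8.59 degrees, less where a joint would pass 70% of its speed; a pose out of reach is approached as far as the arm can. A call with a gripper value outside its range is refused whole. The fingers move at their own pace and stop on an object; FORCE is the grip in N (left out, the last holds). Time passes only in rows, so rows that do not move let the fingers close. It gives the time, the measured TCP pose, the force and the opening at its end, in the units of the state.
- manip.state(): the state, without advancing time (a new reading comes with each control period).
- snapshot(name): name is "scene" or "top"; returns a dict with "color" (384x512x3 uint8, blue, green, red), "z_map" (384x512 float32, m along the optical axis (not along the pixel's ray), 0 where there is no reading), "K" (3x3 intrinsics, pixels), "xyz" and "rotation" of the camera in the world. Camera axes: x right, y down, z forward; pixel columns grow to the right and rows downward; lengths in m; the calibration is good to about 2 mm. A picture is of the moment at which its call begins.
- manip.close_job(): hands the job in, once; it reports no verdict.
The state is a dict: "time": time; "qpos": joint angles; "joint_velocities": joint speeds; "tau": joint torques, N m; "position": TCP position; "tcp_rot": TCP orientation; "contact_force": force on the tool from outside, world axes, zero at the start; "torque": the same for the moment, N m; "finger_gap": opening from 0.0 (shut) to 1.0 (fully open).
Only numpy, scipy, OpenCV 4.12 (cv2) and the standard library are available. Lean on these libraries where they do the work, as an engineer would, in place of code of your own. Each camera call takes 0.05 s, during which the arm holds its last target.

## Working session

There is one attempt and no reset: what is moved stays moved. The work goes in short steps, Python scripts to look and compute and a shell command to move; the robot and the scene stay as the last step left them, time stands still between calls to the robot, and variables do not carry over. Pictures are saved under pics/ and viewed, and the job is handed in when it is done.

```bash
ls; mkdir -p pics; cat > h.py <<'E'
import numpy as np, cv2
from plant import manip, snapshot
def save(s,name):
    cv2.imwrite('pics/'+name+'.png',s['color'])
def world(s,u,v,z=None):
    K=s['K'];R=np.array(s['rotation']);o=np.array(s['xyz'])
    d=np.linalg.inv(K)@np.array([u,v,1.])
    if R.shape!=(3,3):
        from scipy.spatial.transform import Rotation as Q
        R=Q.from_quat([R[1],R[2],R[3],R[0]]).as_matrix()
    d=R@d
    t=s['z_map'][int(round(v)),int(round(u))] if z is None else (z-o[2])/d[2]
    return o+t*d
def proj(s,p):
    K=s['K'];R=np.array(s['rotation']);o=np.array(s['xyz'])
    if R.shape!=(3,3):
        from scipy.spatial.transform import Rotation as Q
        R=Q.from_quat([R[1],R[2],R[3],R[0]]).as_matrix()
    c=K@(R.T@(np.array(p)-o)); return c[:2]/c[2]
E
python3 - <<'E'
from h import *
for n in ('scene','top'):
    s=snapshot(n); save(s,n+'0'); print(n,s['xyz'],s['rotation'],s['K'])
print(manip.state())
E
```

```text
pics
scene [1.05688377 0.61614777 0.77974784] [-0.12677509  0.31557725  0.86150582 -0.37702361] [[453.32816947   0.         256.28494932]
 [  0.         453.32816947 188.21910533]
 [  0.           0.           1.        ]]
top [0.34920037 0.00411935 1.07137877] [ 0.0815551  -0.68892607  0.71526702 -0.08439619] [[497.77898047   0.         260.64520348]
 [  0.         497.77898047 195.78117412]
 [  0.           0.           1.        ]]
{'time': 0.1, 'qpos': array([ 1.13490120e+00,  8.79001814e-02,  1.37207006e+00, -1.53637144e-05,
        1.68356849e+00, -1.03104932e-01]), 'joint_velocities': array([-0.00073835, -0.00177201, -0.00368039,  0.00075674,  0.00099447,
        0.00093358]), 'tau': array([ 2.49408375e-03, -3.41249943e+01, -3.03302372e+01,  7.20488140e-02,
        3.03765445e-02, -6.88349678e-05]), 'position': array([0.17964701, 0.51974163, 0.40362716]), 'tcp_rot': array([-2.51711673e-04,  1.65629089e-01,  9.86187638e-01, -9.39944585e-04]), 'contact_force': array([-0.32242022, -0.02023554, -0.64875124]), 'torque': array([ 0.02311843,  0.03630404, -0.0213919 ]), 'finger_gap': 0.9994336982401991}
```

View pics/top0.png

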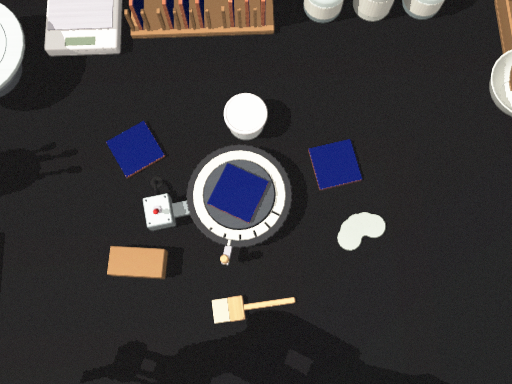

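View pics/scene0.png

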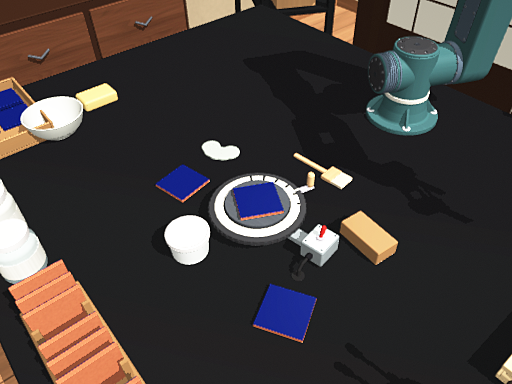

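```bash
python3 - <<'E'
from h import *
s=snapshot('top')
c=s['color'][130:290,120:300]
cv2.imwrite('pics/crop0.png',cv2.resize(c,None,fx=4,fy=3.7 if 0 else 3.7,interpolation=cv2.INTER_CUBIC)[:600])
im=s['color'].astype(int)
w=((im.min(2)>200)).astype(np.uint8)
n,l,st,ce=cv2.connectedComponentsWithStats(w)
for i in range(1,n):
    if st[i,4]>60: print(i,st[i],ce[i])
k=l[170,205] or l[195,199]
cn=max(cv2.findContours((l==l[195,199]).astype(np.uint8),0,2)[0],key=cv2.contourArea)
e=cv2.fitEllipse(cv2.convexHull(cn)); print(e)
C=world(s,*e[0],z=.044); print('axis',C, 'depth pt',world(s,158,205))
print('radius', [np.linalg.norm(world(s,*p[0],z=.044)-C).round(4) for p in cv2.convexHull(cn)][::4])
print('grip',world(s,224.5,259.5,z=.0785),world(s,224.5,259.5))
E
```

```text
1 [  45    0   72   50 3042] [81.54569362 22.69822485]
2 [306   0  31  16 204] [317.05392157   4.64215686]
3 [359   0  13  13  85] [363.52941176   5.16470588]
5 [410   0  22  13  97] [417.03092784   4.29896907]
8 [   0    4   23   81 1291] [ 8.90472502 42.697134  ]
11 [491  50  21  62 133] [498.43609023  80.04511278]
12 [500  55  12  52 288] [506.95833333  80.        ]
17 [ 224   93   43   41 1405] [244.80498221 113.24982206]
22 [ 193  150   92  106 2304] [237.046875   196.30685764]
23 [143 194  28  33 648] [156.66666667 209.81018519]
27 [ 338  212   47   38 1127] [359.48447205 229.02040816]
29 [212 298  18  25 345] [220.2173913 310.1942029]
((237.72645568847656, 199.83421325683594), (88.9784164428711, 104.5000228881836), 10.91176986694336)
axis [0.58831146 0.04413156 0.044     ] depth pt [0.58107204 0.21068492 0.0543736 ]
radius [np.float64(0.1112), np.float64(0.1078), np.float64(0.1023), np.float64(0.0946), np.float64(0.0882), np.float64(0.0891), np.float64(0.093), np.float64(0.1008), np.float64(0.1053), np.float64(0.1102)]
grip [0.45943912 0.07235002 0.0785    ] [0.45893565 0.07203841 0.08303454]
```

View pics/crop0.png

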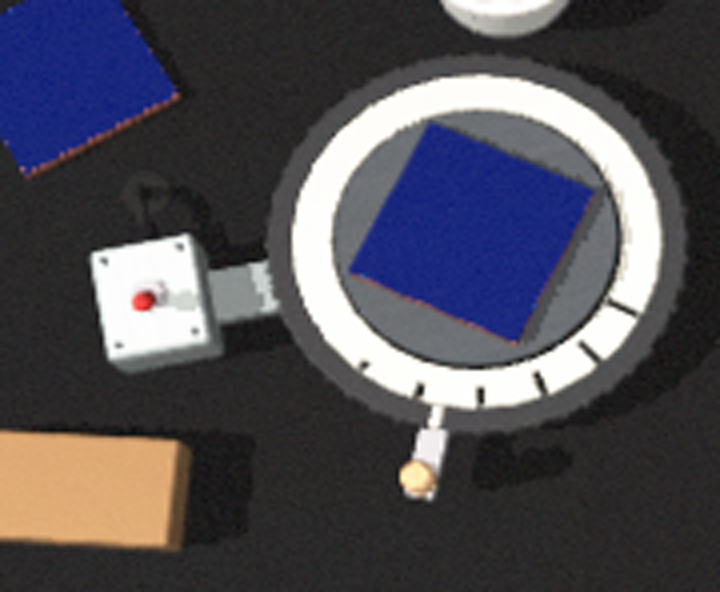

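```bash
cat > fit.py <<'E'
from h import *
from scipy.optimize import least_squares
from scipy.ndimage import map_coordinates
def fit(s,verbose=True):
    im=s['color'].astype(int)
    w=(im.min(2)>150).astype(np.uint8); w[:,:185]=0
    w=cv2.morphologyEx(w,cv2.MORPH_OPEN,np.ones((5,5),np.uint8)) 
    n,l,st,ce=cv2.connectedComponentsWithStats(w)
    cn=max(cv2.findContours((l==l[195,199]).astype(np.uint8),0,2)[0],key=cv2.contourArea)
    P=np.array([world(s,*p,z=.044)[:2] for p in cn.reshape(-1,2)])
    r=lambda x:np.hypot(P[:,0]-x[0],P[:,1]-x[1])-x[2]
    hull=cv2.convexHull(cn).reshape(-1,2);P=np.array([world(s,*p,z=.044)[:2] for p in hull])
    f=least_squares(r,[.6,.045,.098],loss='soft_l1',f_scale=.001).x
    C=f[:2]
    # polar profile of marks
    g=cv2.cvtColor(s['color'],cv2.COLOR_BGR2GRAY).astype(float)
    def ring(r,z,a): 
        q=np.array([proj(s,[C[0]+r*np.cos(t),C[1]+r*np.sin(t),z]) for t in a]); return map_coordinates(g,[q[:,1],q[:,0]],order=1)
    a=np.radians(np.arange(90,270,.5))
    I=np.mean([ring(r,.044,a) for r in (.0935,.0955)],0)
    J=np.mean([ring(r,.042,a) for r in (.103,.105,.107,.109)],0)
    return f,np.degrees(a),I,J
E
python3 - <<'E'
from fit import *
from scipy.signal import find_peaks
s=snapshot('top'); f,a,I,J=fit(s); print('fit',f)
p,_=find_peaks(-I,prominence=25); print('marks',a[p],I[p])
p,_=find_peaks(J,prominence=15); print('idx',a[p],J[p])
for z,u in ((.0785,(224.5,259.5)),):
    g=world(s,*u,z=z)[:2]-f[:2]; print('grip',np.hypot(*g),np.degrees(np.arctan2(g[1],g[0]))%360)
b=world(s,120+155/4,130+292/3.7,z=.052)[:2]; print('box',b,np.hypot(*(b-f[:2])),np.degrees(np.arctan2(*(b-f[:2])[::-1]))-90)
print('tip',world(s,120+145/4,130+300/3.7,z=.082))
E
```

```text
fit [0.60129968 0.04182285 0.09794409]
marks [140. 160. 180. 200. 220. 240.] [99.82353788 67.96648948 67.37573296 74.48711261 71.79645368 93.59044825]
idx [166.5] [251.5101076]
grip 0.14510799141927178 167.85563856233193
box [0.57314846 0.2095096 ] 0.17003333894675096 9.529938942100458
tip [0.56226012 0.20848878 0.082     ]
```

```bash
cat > to.py <<'E'
import sys
from h import *
from scipy.spatial.transform import Rotation as Q
# target fingertip x y z (m), jaw angle: tool y direction deg
x,y,z,yaw=map(float,sys.argv[1:5])
s=manip.state();q=s['tcp_rot'];R=Q.from_quat([q[1],q[2],q[3],q[0]])
t=np.radians(yaw);Y=np.array([np.cos(t),np.sin(t),0]);Z=np.array([0,0,-1]);T=Q.from_matrix(np.c_[np.cross(Y,Z),Y,Z])
tip=s['position']+.199*R.as_matrix()[:,2]
print('t',round(s['time'],2),'tip',tip.round(4),'F',s['contact_force'].round(2))
print('dxyz tool mm',(R.inv().apply(np.array([x,y,z+.199])-s['position'])*1000).round(1),'rot',np.degrees((R.inv()*T).as_rotvec()).round(1))
E
python3 -m jog '[{"grip":0,"az":-6.5},{"az":-6.5},{"az":-6},{},{}]' 10; python3 to.py .462 .13 .12 90
```

```text
t 0.2 tip [0.1795 0.5195 0.205 ] F [-0.26 -0.2   0.19]
dxyz tool mm [-394.2 -276.    85.3] rot [ -0.1  -0.  -19.1]validation failed for argument at $[0]...
```

```bash
python3 -m jog '[{"grip":0,"dx":0,"dy":0,"dz":0,"ax":0,"ay":0,"az":-6.5},{"grip":0,"dx":0,"dy":0,"dz":0,"ax":0,"ay":0,"az":-6.5},{"grip":0,"dx":0,"dy":0,"dz":0,"ax":0,"ay":0,"az":-6},{"grip":0,"dx":0,"dy":0,"dz":0,"ax":0,"ay":0,"az":0}]' 10; python3 to.py .462 .13 .12 90
```

```text
time: 0.6
position: [0.1796, 0.5196, 0.4025]
tcp_rot: [-0.001, -0.005, 1.0, -0.002]
contact_force: [0.0, 0.9, -0.0]
finger_gap: 0.699
t 0.6 tip [0.1793 0.5189 0.2035] F [ 0.03  0.88 -0.02]
dxyz tool mm [-278.3 -392.4   84.4] rot [-0.2 -0.1  0.6]
```

```bash
python3 -m jog '[{"grip":0,"dx":-28,"dy":-39,"dz":0,"ax":0,"ay":0,"az":0},{"grip":0,"dx":-28,"dy":-39,"dz":0,"ax":0,"ay":0,"az":0},{"grip":0,"dx":-28,"dy":-39,"dz":0,"ax":0,"ay":0,"az":0},{"grip":0,"dx":-28,"dy":-39,"dz":0,"ax":0,"ay":0,"az":0},{"grip":0,"dx":-28,"dy":-39,"dz":0,"ax":0,"ay":0,"az":0}]'; python3 to.py .462 .13 .12 90
```

```text
time: 1.1
position: [0.3221, 0.3241, 0.4006]
tcp_rot: [-0.002, -0.006, 1.0, -0.002]
contact_force: [0.7, -0.2, 1.1]
finger_gap: 0.271
t 1.1 tip [0.3214 0.3233 0.2016] F [ 0.69 -0.18  1.06]
dxyz tool mm [-137.9 -195.4   82. ] rot [-0.2 -0.2  0.7]
```

```bash
python3 -m jog '[{"grip":0,"dx":-28,"dy":-39,"dz":10,"ax":0,"ay":0,"az":0.7},{"grip":0,"dx":-28,"dy":-39,"dz":10,"ax":0,"ay":0,"az":0},{"grip":0,"dx":-28,"dy":-39,"dz":10,"ax":0,"ay":0,"az":0},{"grip":0,"dx":-28,"dy":-39,"dz":10,"ax":0,"ay":0,"az":0},{"grip":0,"dx":-26,"dy":-39,"dz":10,"ax":0,"ay":0,"az":0}]'; python3 -m jog '[{"grip":0,"dx":0,"dy":0,"dz":0,"ax":0,"ay":0,"az":0},{"grip":0,"dx":0,"dy":0,"dz":0,"ax":0,"ay":0,"az":0}]'; python3 to.py .462 .13 .055 90; python3 - <<'E'
from h import *
for n in ('top','scene'): save(snapshot(n),n+'1')
E
```

```text
time: 1.6
position: [0.4614, 0.122, 0.3528]
tcp_rot: [0.002, 0.007, 1.0, -0.0]
contact_force: [0.9, 0.8, -0.3]
finger_gap: 0.006
time: 1.8
position: [0.4634, 0.1169, 0.3506]
tcp_rot: [0.0, 0.014, 1.0, -0.001]
contact_force: [0.9, 0.8, 0.4]
finger_gap: 0.004
t 1.8 tip [0.4636 0.1165 0.1516] F [0.86 0.76 0.39]
dxyz tool mm [ 1.9 13.3 96.5] rot [-0.1  0.  -1.6]
```

View pics/scene1.png

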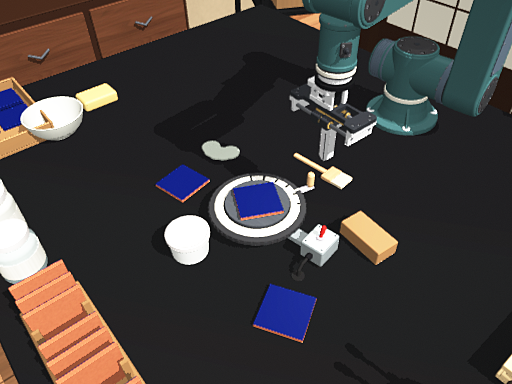

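View pics/top1.png

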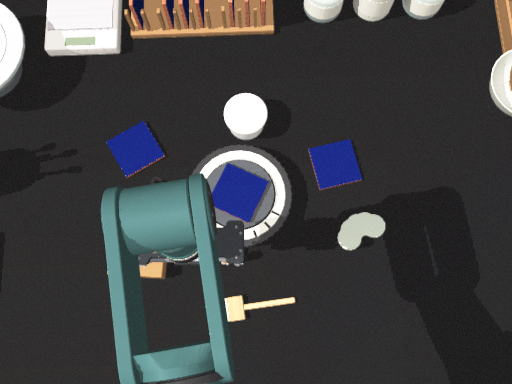

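```bash
python3 - <<'E'
from h import *
s=snapshot('scene')
print(proj(s,[.4636,.1165,.1516]),'peg',proj(s,[.4632,.075,.0785]),'axis',proj(s,[.6013,.0418,.061]),'tog',proj(s,[.5603,.2113,.082]))
c=s['color'][110:290,200:400]
cv2.imwrite('pics/crop1.png',cv2.resize(c,None,fx=3.3,fy=3.3,interpolation=cv2.INTER_CUBIC))
E
```

```text
[324.81486514 157.99919891] peg [309.41789524 173.69048709] axis [254.97264958 198.63566875] tog [322.52420034 225.79745133]
```

View pics/crop1.png

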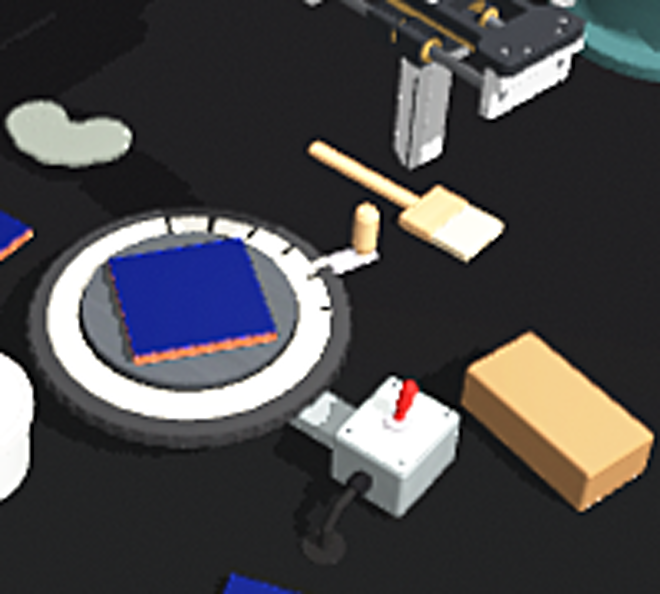

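```bash
python3 -m jog '[{"grip":0,"dx":1,"dy":6,"dz":20,"ax":0,"ay":0,"az":-1.5},{"grip":0,"dx":0,"dy":6,"dz":25,"ax":0,"ay":0,"az":0},{"grip":0,"dx":0,"dy":0,"dz":25,"ax":0,"ay":0,"az":0},{"grip":0,"dx":0,"dy":0,"dz":22,"ax":0,"ay":0,"az":0},{"grip":0,"dx":0,"dy":0,"dz":0,"ax":0,"ay":0,"az":0}]'; python3 to.py .462 .104 .050 90
```

```text
time: 2.45
position: [0.4596, 0.139, 0.261]
tcp_rot: [0.006, -0.008, 1.0, 0.001]
contact_force: [0.2, -0.5, 0.3]
finger_gap: 0.009
t 2.45 tip [0.4619 0.1392 0.062 ] F [ 0.18 -0.52  0.35]
dxyz tool mm [ -1.7 -35.   12. ] rot [0.1 0.6 0.9]
```

```bash
python3 -m jog '[{"grip":0,"dx":-1,"dy":-7,"dz":5,"ax":0,"ay":0.6,"az":0.9},{"grip":0,"dx":0,"dy":-8,"dz":5,"ax":0,"ay":0,"az":0},{"grip":0,"dx":0,"dy":-8,"dz":0,"ax":0,"ay":0,"az":0},{"grip":0,"dx":0,"dy":-8,"dz":0,"ax":0,"ay":0,"az":0},{"grip":0,"dx":0,"dy":0,"dz":0,"ax":0,"ay":0,"az":0}]'; python3 to.py .462 .096 .050 90
```

```text
time: 2.95
position: [0.4615, 0.1077, 0.2554]
tcp_rot: [0.004, -0.001, 1.0, 0.001]
contact_force: [-0.3, 0.6, 0.1]
finger_gap: 0.008
t 2.95 tip [0.4631 0.1081 0.0564] F [-0.25  0.56  0.1 ]
dxyz tool mm [ -0.4 -11.7   6.4] rot [0.1 0.5 0.2]
```

```bash
python3 -m jog '[{"grip":0,"dx":0,"dy":-6,"dz":3,"ax":0,"ay":0.4,"az":0},{"grip":0,"dx":0,"dy":-6,"dz":2,"ax":0,"ay":0,"az":0},{"grip":0,"dx":0,"dy":-6,"dz":0,"ax":0,"ay":0,"az":0},{"grip":0,"dx":0,"dy":-6,"dz":0,"ax":0,"ay":0,"az":0}]';python3 -m jog '[{"grip":0,"dx":0,"dy":-6,"dz":0,"ax":0,"ay":0,"az":0},{"grip":0,"dx":0,"dy":-6,"dz":0,"ax":0,"ay":0,"az":0},{"grip":0,"dx":0,"dy":-6,"dz":0,"ax":0,"ay":0,"az":0},{"grip":0,"dx":0,"dy":-6,"dz":0,"ax":0,"ay":0,"az":0}]'; python3 to.py .462 .04 .050 90; python3 - <<'E'
from h import *
s=snapshot('scene');save(s,'scene2')
cv2.imwrite('pics/crop2.png',cv2.resize(s['color'][110:290,200:400],None,fx=3.3,fy=3.3,interpolation=cv2.INTER_CUBIC))
E
```

```text
time: 3.35
position: [0.4615, 0.0823, 0.251]
tcp_rot: [0.0, -0.001, 1.0, 0.003]
contact_force: [-1.6, 3.0, 1.3]
finger_gap: 0.003
time: 3.75
position: [0.461, 0.0566, 0.2504]
tcp_rot: [-0.001, -0.001, 1.0, 0.003]
contact_force: [-1.6, 2.3, 1.0]
finger_gap: 0.002
t 3.75 tip [0.4607 0.0579 0.0514] F [-1.55  2.28  0.97]
dxyz tool mm [ -1.  -16.6   1.3] rot [ 0.4 -0.1  0.1]
```

View pics/crop2.png

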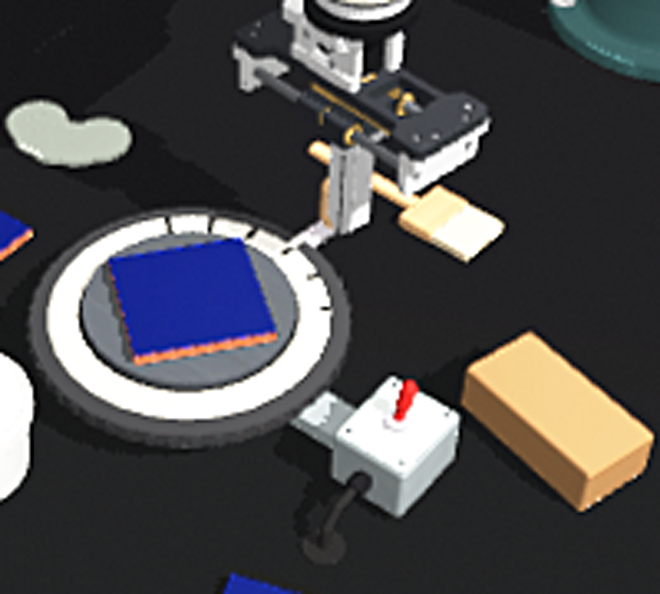

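```bash
python3 -m jog '[{"grip":0,"dx":0,"dy":-6,"dz":0,"ax":0,"ay":0,"az":0},{"grip":0,"dx":0,"dy":-6,"dz":0,"ax":0,"ay":0,"az":0},{"grip":0,"dx":-1,"dy":-6,"dz":0,"ax":0,"ay":0,"az":0},{"grip":0,"dx":-1,"dy":-6,"dz":0,"ax":0,"ay":0,"az":0},{"grip":0,"dx":-1,"dy":-4,"dz":0,"ax":0,"ay":0,"az":0}]';python3 to.py .467 .0142 .050 90;python3 -m jog '[{"grip":0,"dx":-1,"dy":-2,"dz":0,"ax":0,"ay":0,"az":0},{"grip":0,"dx":0,"dy":0,"dz":0,"ax":0,"ay":0,"az":0}]'; python3 to.py .467 .0142 .050 90; cat > look.py <<'E'
from h import *
import sys
s=snapshot('scene')
cv2.imwrite('pics/%s.png'%sys.argv[1],cv2.resize(s['color'][160:260,200:340],None,fx=5.5,fy=5.5,interpolation=cv2.INTER_CUBIC))
E
python3 look.py c3
```

```text
time: 4.3
position: [0.4644, 0.0254, 0.2503]
tcp_rot: [-0.0, -0.001, 1.0, 0.003]
contact_force: [-1.0, 1.6, 0.7]
finger_gap: 0.006
t 4.3 tip [0.4642 0.0265 0.0513] F [-0.97  1.56  0.74]
dxyz tool mm [ -2.6 -11.3   1.2] rot [ 0.3 -0.1  0.1]
time: 4.5
position: [0.4656, 0.0225, 0.2502]
tcp_rot: [-0.001, -0.001, 1.0, 0.003]
contact_force: [-0.6, 1.9, 0.2]
finger_gap: 0.003
t 4.5 tip [0.4654 0.0235 0.0512] F [-0.6   1.89  0.17]
dxyz tool mm [-1.4 -8.3  1.2] rot [ 0.3 -0.1  0.1]
```

View pics/c3.png

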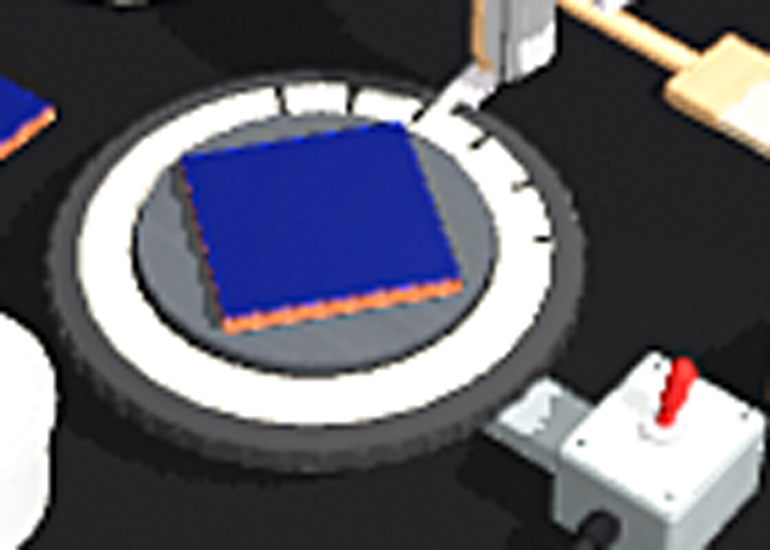

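```bash
python3 -m jog '[{"grip":0,"dx":-1,"dy":-3,"dz":0,"ax":0,"ay":0,"az":0},{"grip":0,"dx":0,"dy":-3,"dz":0,"ax":0,"ay":0,"az":0},{"grip":0,"dx":0,"dy":0,"dz":0,"ax":0,"ay":0,"az":0}]'; python3 to.py .467 .0142 .050 90; python3 look.py c4
```

```text
time: 4.85
position: [0.4671, 0.0165, 0.2502]
tcp_rot: [0.0, -0.001, 1.0, 0.003]
contact_force: [-0.5, 0.4, -0.2]
finger_gap: 0.004
t 4.85 tip [0.4672 0.0175 0.0512] F [-0.54  0.44 -0.18]
dxyz tool mm [ 0.1 -2.3  1.2] rot [0.3 0.  0.1]
```

View pics/c4.png

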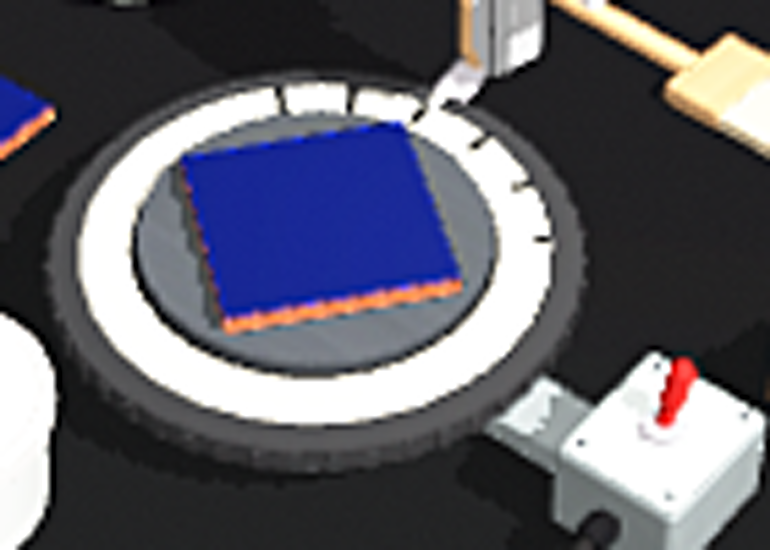

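```bash
python3 -m jog '[{"grip":0,"dx":0,"dy":8,"dz":0,"ax":0,"ay":0,"az":0},{"grip":0,"dx":0,"dy":20,"dz":0,"ax":0,"ay":0,"az":0},{"grip":0,"dx":0,"dy":25,"dz":-10,"ax":0,"ay":0,"az":0},{"grip":0,"dx":0,"dy":25,"dz":-25,"ax":0,"ay":0,"az":0},{"grip":0,"dx":10,"dy":30,"dz":-25,"ax":0,"ay":0,"az":0}]'; python3 -m jog '[{"grip":0,"dx":20,"dy":35,"dz":-20,"ax":0,"ay":0,"az":0},{"grip":0,"dx":20,"dy":35,"dz":-10,"ax":0,"ay":0,"az":0},{"grip":0,"dx":20,"dy":35,"dz":0,"ax":0,"ay":0,"az":0},{"grip":0,"dx":20,"dy":25,"dz":0,"ax":0,"ay":0,"az":0},{"grip":0,"dx":0,"dy":0,"dz":0,"ax":0,"ay":0,"az":0}]'; cat > meas.py <<'E'
from fit import *
import sys
from scipy.signal import find_peaks
s=snapshot('top'); save(s,sys.argv[1]); f,a,I,J=fit(s); print('fit',f)
p,_=find_peaks(-I,prominence=25); print('marks',a[p],I[p])
p,_=find_peaks(J,prominence=15); print('idx',a[p],J[p])
k=J>J.min()+0.5*(J.max()-J.min()); print('idx centroid',(a[k]*J[k]).sum()/J[k].sum())
E
python3 meas.py top4; python3 to.py .5 .2 .12 90
```

```text
time: 5.4
position: [0.4566, 0.1255, 0.3083]
tcp_rot: [-0.003, 0.003, 1.0, -0.0]
contact_force: [1.2, 0.8, -0.3]
finger_gap: 0.005
time: 5.9
position: [0.3738, 0.2648, 0.3461]
tcp_rot: [0.004, 0.001, 1.0, 0.002]
contact_force: [0.9, -1.3, 0.5]
finger_gap: 0.006
fit [0.60128277 0.04176911 0.09796753]
marks [139.5 160.  180.  200.  220.  240. ] [102.87545374  70.476982    65.40512564  78.08615495  76.52810283
  96.1161869 ]
idx [199.] [252.1063091]
idx centroid 198.99892008730393
t 5.95 tip [0.3763 0.2642 0.147 ] F [ 0.73 -0.42  0.36]
dxyz tool mm [-125.2  -63.5   27.9] rot [ 0.1  0.5 -0.2]
```

View pics/top4.png

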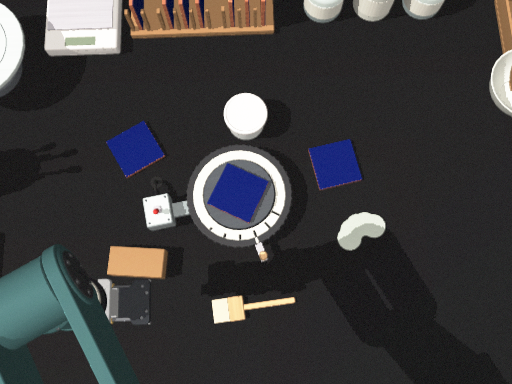

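```bash
python3 -m jog '[{"grip":0,"dx":-25,"dy":-35,"dz":0,"ax":0,"ay":0.4,"az":0},{"grip":0,"dx":-25,"dy":-35,"dz":0,"ax":0,"ay":0,"az":0},{"grip":0,"dx":-25,"dy":-35,"dz":10,"ax":0,"ay":0,"az":0},{"grip":0,"dx":-14,"dy":-30,"dz":20,"ax":0,"ay":0,"az":0},{"grip":0,"dx":0,"dy":-10,"dz":20,"ax":0,"ay":0,"az":0}]'; python3 -m jog '[{"grip":0,"dx":0,"dy":0,"dz":0,"ax":0,"ay":0,"az":0}]'; python3 to.py .467 .07 .052 90
```

```text
time: 6.45
position: [0.4693, 0.1125, 0.2986]
tcp_rot: [0.007, -0.001, 1.0, -0.0]
contact_force: [-0.4, 0.6, -1.3]
finger_gap: 0.005
time: 6.55
position: [0.4692, 0.1098, 0.2955]
tcp_rot: [0.004, 0.001, 1.0, -0.001]
contact_force: [-0.4, -0.8, -0.4]
finger_gap: 0.004
t 6.55 tip [0.4706 0.1092 0.0966] F [-0.37 -0.83 -0.43]
dxyz tool mm [  2.4 -39.6  44.6] rot [-0.2  0.4 -0.2]
```

```bash
python3 -m jog '[{"grip":0,"dx":2,"dy":-6,"dz":14,"ax":0,"ay":0.4,"az":0},{"grip":0,"dx":0,"dy":-10,"dz":15,"ax":0,"ay":0,"az":0},{"grip":0,"dx":0,"dy":-10,"dz":10,"ax":0,"ay":0,"az":0},{"grip":0,"dx":0,"dy":-10,"dz":2,"ax":0,"ay":0,"az":0},{"grip":0,"dx":0,"dy":0,"dz":0,"ax":0,"ay":0,"az":0}]'; python3 to.py .467 .0150 .052 90
```

```text
time: 7.05
position: [0.4675, 0.0714, 0.2541]
tcp_rot: [0.001, 0.001, 1.0, -0.002]
contact_force: [0.2, -0.0, 1.0]
finger_gap: 0.006
t 7.05 tip [0.4679 0.0707 0.0551] F [ 0.22 -0.03  0.99]
dxyz tool mm [  0.3 -56.4   3.3] rot [-0.2  0.1 -0.2]
```

```bash
python3 -m jog '[{"grip":0,"dx":0,"dy":-10,"dz":3,"ax":0,"ay":0,"az":0},{"grip":0,"dx":0,"dy":-10,"dz":0,"ax":0,"ay":0,"az":0},{"grip":0,"dx":0,"dy":-10,"dz":0,"ax":0,"ay":0,"az":0},{"grip":0,"dx":0,"dy":-8,"dz":0,"ax":0,"ay":0,"az":0},{"grip":0,"dx":0,"dy":-4,"dz":0,"ax":0,"ay":0,"az":0}]'; python3 -m jog '[{"grip":0,"dx":0,"dy":0,"dz":0,"ax":0,"ay":0,"az":0}]';python3 to.py .467 .0150 .052 90
```

```text
time: 7.55
position: [0.4681, 0.0266, 0.2535]
tcp_rot: [0.004, 0.001, 1.0, -0.002]
contact_force: [0.6, -0.1, 0.5]
finger_gap: 0.005
time: 7.65
position: [0.4681, 0.0259, 0.2537]
tcp_rot: [0.004, 0.001, 1.0, -0.002]
contact_force: [-0.7, 0.9, -0.3]
finger_gap: 0.005
t 7.65 tip [0.4697 0.0253 0.0547] F [-0.69  0.89 -0.33]
dxyz tool mm [  1.1 -10.9   2.8] rot [-0.2  0.4 -0.1]
```

```bash
python3 -m jog '[{"grip":0,"dx":0,"dy":-4,"dz":1,"ax":0,"ay":0,"az":0},{"grip":0,"dx":0,"dy":-3,"dz":0,"ax":0,"ay":0,"az":0},{"grip":0,"dx":0,"dy":-2,"dz":0,"ax":0,"ay":0,"az":0},{"grip":0,"dx":0,"dy":-1,"dz":0,"ax":0,"ay":0,"az":0},{"grip":0,"dx":0,"dy":0,"dz":0,"ax":0,"ay":0,"az":0}]';python3 to.py .467 .0150 .052 90
```

```text
time: 8.15
position: [0.4684, 0.0161, 0.2529]
tcp_rot: [0.004, 0.001, 1.0, -0.0]
contact_force: [-0.5, -0.1, -0.2]
finger_gap: 0.006
t 8.15 tip [0.4702 0.0161 0.0539] F [-0.53 -0.06 -0.2 ]
dxyz tool mm [ 1.4 -1.1  1.9] rot [-0.   0.5 -0.1]
```

```bash
python3 -m jog '[{"grip":0,"dx":0,"dy":-1.5,"dz":0,"ax":0,"ay":0,"az":0},{"grip":0,"dx":0,"dy":0,"dz":0,"ax":0,"ay":0,"az":0}]';python3 to.py .467 .0150 .052 90; python3 look.py c5
```

```text
time: 8.35
position: [0.4685, 0.0149, 0.2529]
tcp_rot: [0.005, 0.0, 1.0, 0.0]
contact_force: [-0.2, 0.2, -0.4]
finger_gap: 0.005
t 8.35 tip [0.4704 0.015  0.0539] F [-0.19  0.16 -0.44]
dxyz tool mm [1.6 0.1 1.9] rot [ 0.   0.5 -0.1]
```

View pics/c5.png

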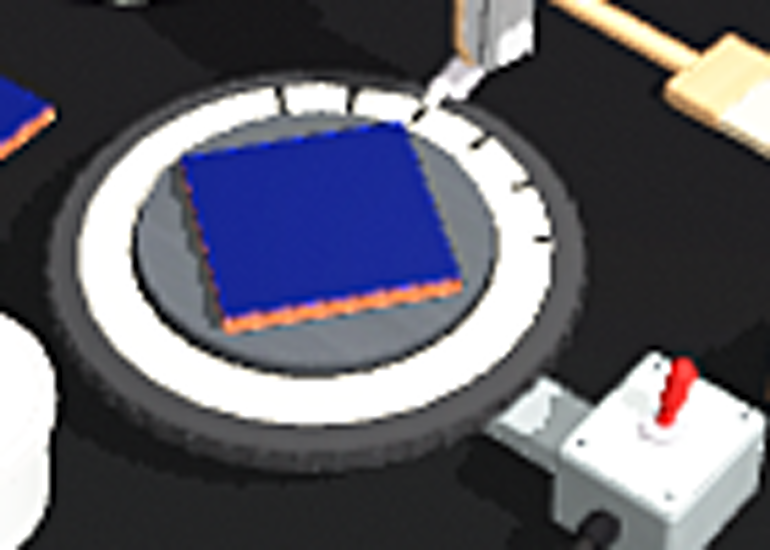

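```bash
python3 -m jog '[{"grip":0,"dx":0,"dy":8,"dz":0,"ax":0,"ay":0.4,"az":0},{"grip":0,"dx":0,"dy":20,"dz":0,"ax":0,"ay":0,"az":0},{"grip":0,"dx":0,"dy":25,"dz":-10,"ax":0,"ay":0,"az":0},{"grip":0,"dx":0,"dy":25,"dz":-25,"ax":0,"ay":0,"az":0},{"grip":0,"dx":10,"dy":30,"dz":-25,"ax":0,"ay":0,"az":0}]'; python3 -m jog '[{"grip":0,"dx":20,"dy":35,"dz":-20,"ax":0,"ay":0,"az":0},{"grip":0,"dx":20,"dy":35,"dz":-10,"ax":0,"ay":0,"az":0},{"grip":0,"dx":20,"dy":35,"dz":0,"ax":0,"ay":0,"az":0},{"grip":0,"dx":20,"dy":25,"dz":0,"ax":0,"ay":0,"az":0},{"grip":0,"dx":0,"dy":0,"dz":0,"ax":0,"ay":0,"az":0}]'; python3 meas.py top5; python3 to.py .505 .2025 .12 100
```

```text
time: 8.9
position: [0.4576, 0.1242, 0.3095]
tcp_rot: [-0.005, 0.004, 1.0, -0.003]
contact_force: [-0.5, 0.5, 0.5]
finger_gap: 0.002
time: 9.4
position: [0.3748, 0.2636, 0.3458]
tcp_rot: [-0.002, 0.003, 1.0, -0.002]
contact_force: [0.6, -0.1, -0.0]
finger_gap: 0.006
fit [0.6013179  0.04182163 0.09793416]
marks [140. 160. 180. 200. 220. 240.] [100.44241724  69.55939465  66.06772805  77.96015748  75.39676809
  95.25009112]
idx [200.] [251.38722195]
idx centroid 200.02315466963836
t 9.45 tip [0.375  0.2616 0.1467] F [-0.27 -0.48 -0.36]
dxyz tool mm [-129.8  -59.1   26.6] rot [ -0.3  -0.2 -10.4]
```

```bash
python3 -m jog '[{"grip":0,"dx":-30,"dy":-12,"dz":0,"ax":0,"ay":0,"az":-4},{"grip":0,"dx":-30,"dy":-10,"dz":0,"ax":0,"ay":0,"az":-4},{"grip":0,"dx":-30,"dy":-8,"dz":0,"ax":0,"ay":0,"az":-2},{"grip":0,"dx":-25,"dy":-4,"dz":0,"ax":0,"ay":0,"az":0},{"grip":0,"dx":-5,"dy":0,"dz":0,"ax":0,"ay":0,"az":0}]'; python3 -m jog '[{"grip":0,"dx":0,"dy":0,"dz":0,"ax":0,"ay":0,"az":0},{"grip":0,"dx":0,"dy":0,"dz":0,"ax":0,"ay":0,"az":0}]';python3 to.py .52 .2025 .068 100
```

```text
time: 9.95
position: [0.5022, 0.2353, 0.3443]
tcp_rot: [-0.002, -0.087, 0.996, -0.005]
contact_force: [-0.1, -0.3, 0.2]
finger_gap: 0.004
time: 10.15
position: [0.5028, 0.2338, 0.3432]
tcp_rot: [-0.004, -0.085, 0.996, -0.006]
contact_force: [-0.1, 0.6, -0.2]
finger_gap: 0.008
t 10.15 tip [0.5015 0.2313 0.1442] F [-0.11  0.62 -0.24]
dxyz tool mm [-12.3 -32.9  76.5] rot [-0.6 -0.5 -0.2]
```

```bash
python3 -m jog '[{"grip":0,"dx":-4,"dy":-11,"dz":10,"ax":-0.6,"ay":-0.5,"az":0},{"grip":0,"dx":-4,"dy":-11,"dz":20,"ax":0,"ay":0,"az":0},{"grip":0,"dx":-2,"dy":-8,"dz":20,"ax":0,"ay":0,"az":0},{"grip":0,"dx":0,"dy":0,"dz":15,"ax":0,"ay":0,"az":0},{"grip":0,"dx":0,"dy":0,"dz":0,"ax":0,"ay":0,"az":0}]'; python3 to.py .53 .2045 .068 100; python3 - <<'E'
from h import *
s=snapshot('scene')
cv2.imwrite('pics/c6.png',cv2.resize(s['color'][160:270,250:390],None,fx=5,fy=5,interpolation=cv2.INTER_CUBIC))
E
```

```text
time: 10.65
position: [0.515, 0.2028, 0.2754]
tcp_rot: [0.001, -0.087, 0.996, 0.0]
contact_force: [0.3, 0.1, -0.9]
finger_gap: 0.008
t 10.65 tip [0.5154 0.2029 0.0764] F [ 0.29  0.05 -0.91]
dxyz tool mm [-15.1  -0.9   8.4] rot [-0.   0.1 -0.1]
```

View pics/c6.png

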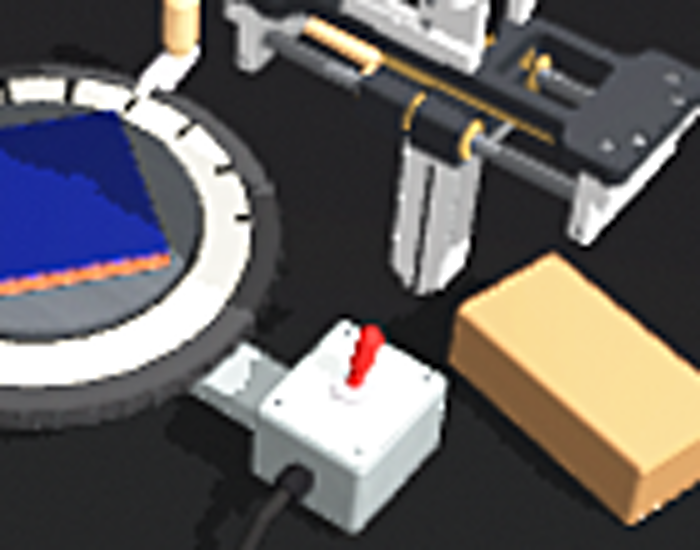

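```bash
python3 -m jog '[{"grip":0,"dx":-4,"dy":0,"dz":5,"ax":0,"ay":0,"az":0},{"grip":0,"dx":-4,"dy":0,"dz":3,"ax":0,"ay":0,"az":0},{"grip":0,"dx":-5,"dy":0,"dz":0,"ax":0,"ay":0,"az":0},{"grip":0,"dx":-5,"dy":0,"dz":0,"ax":0,"ay":0,"az":0},{"grip":0,"dx":-5,"dy":0,"dz":0,"ax":0,"ay":0,"az":0}]'; python3 to.py .563 .211 .068 100;
```

```text
time: 11.2
position: [0.5397, 0.2077, 0.2719]
tcp_rot: [0.005, -0.087, 0.996, 0.001]
contact_force: [0.1, -0.8, -0.7]
finger_gap: 0.005
t 11.2 tip [0.5417 0.2082 0.0729] F [ 0.1  -0.77 -0.73]
dxyz tool mm [-23.5  -0.8   5.1] rot [0.  0.6 0. ]
```

```bash
python3 -m jog '[{"grip":0,"dx":-4,"dy":0,"dz":4,"ax":0,"ay":0.4,"az":0},{"grip":0,"dx":-4,"dy":0,"dz":2,"ax":0,"ay":0,"az":0},{"grip":0,"dx":-4,"dy":0,"dz":0,"ax":0,"ay":0,"az":0},{"grip":0,"dx":-3,"dy":0,"dz":0,"ax":0,"ay":0,"az":0}]'; python3 to.py .563 .211 .068 100;python3 -m jog '[{"grip":0,"dx":-3,"dy":0,"dz":0,"ax":0,"ay":0,"az":0}]'; python3 to.py .563 .211 .068 100; python3 - <<'E'
from h import *
s=snapshot('scene')
cv2.imwrite('pics/c7.png',cv2.resize(s['color'][160:270,250:390],None,fx=5,fy=5,interpolation=cv2.INTER_CUBIC))
E
```

```text
time: 11.6
position: [0.5554, 0.2112, 0.2661]
tcp_rot: [-0.0, -0.088, 0.996, 0.001]
contact_force: [-3.1, 0.7, 2.3]
finger_gap: 0.003
t 11.6 tip [0.5552 0.2115 0.0671] F [-3.06  0.69  2.32]
dxyz tool mm [-7.5 -1.5 -0.9] rot [ 0.1 -0.   0.1]
time: 11.7
position: [0.5583, 0.2118, 0.2661]
tcp_rot: [-0.001, -0.088, 0.996, 0.001]
contact_force: [-4.9, -0.6, 3.4]
finger_gap: 0.007
t 11.7 tip [0.5578 0.2121 0.0671] F [-4.93 -0.55  3.36]
dxyz tool mm [-4.5 -1.6 -0.9] rot [ 0.1 -0.1  0.1]
```

View pics/c7.png

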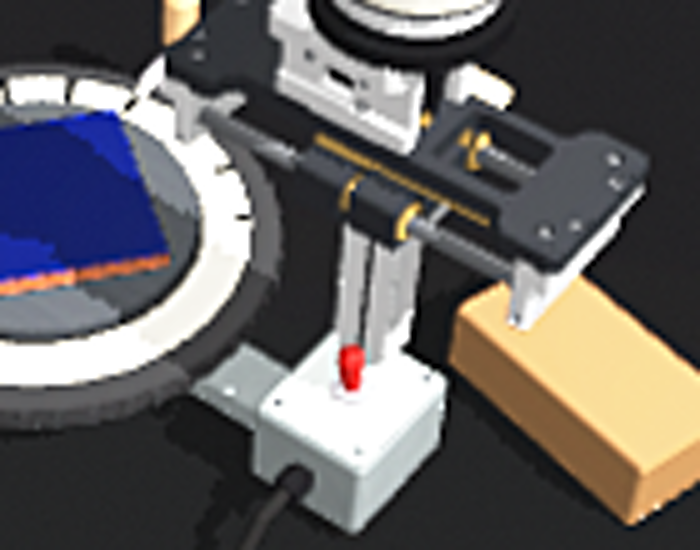

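```bash
python3 -m jog '[{"grip":0,"dx":-2,"dy":0,"dz":-1,"ax":0,"ay":0,"az":0},{"grip":0,"dx":-2,"dy":0,"dz":-1,"ax":0,"ay":0,"az":0}]'; python3 to.py .563 .211 .068 100;python3 -m jog '[{"grip":0,"dx":-2,"dy":0,"dz":0,"ax":0,"ay":0,"az":0}]'; python3 to.py .563 .211 .068 100; python3 - <<'E'
from h import *
s=snapshot('scene')
cv2.imwrite('pics/c8.png',cv2.resize(s['color'][160:270,250:390],None,fx=5,fy=5,interpolation=cv2.INTER_CUBIC))
E
```

```text
time: 11.95
position: [0.562, 0.2124, 0.2666]
tcp_rot: [-0.003, -0.088, 0.996, 0.001]
contact_force: [-5.5, 0.3, -0.4]
finger_gap: 0.005
t 11.95 tip [0.5608 0.2125 0.0676] F [-5.52  0.32 -0.38]
dxyz tool mm [-0.7 -1.6 -0.4] rot [ 0.1 -0.3  0.1]
time: 12.05
position: [0.5631, 0.2127, 0.2661]
tcp_rot: [-0.005, -0.088, 0.996, 0.0]
contact_force: [-9.5, -1.4, 6.3]
finger_gap: 0.004
t 12.05 tip [0.561  0.2126 0.0671] F [-9.47 -1.37  6.3 ]
dxyz tool mm [ 0.4 -1.6 -0.9] rot [ 0.1 -0.6  0.1]
```

View pics/c8.png

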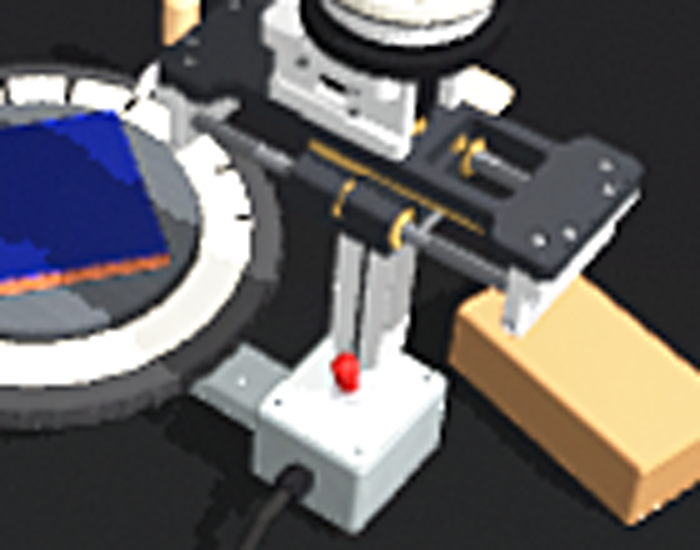

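```bash
python3 - <<'E'
from h import *
s=snapshot('scene')
o=np.array([1.7,.2])
for L in (-20,0,10,20):
    a=np.radians(L);d=.032*np.sin(a);y=np.radians(10)
    print(L,(proj(s,[.5711+d*np.cos(y),.2132+d*np.sin(y),.052+.032*np.cos(a)])+o-[250,160])*5)
print(manip.state()['contact_force'])
E
```

```text
-20 [371.09693268 329.89748173]
0 [356.33009885 342.15123872]
10 [348.4784647  350.84679913]
20 [340.65101297 360.91429467]
[-6.77133245 -1.05278156  2.80113785]
```

```bash
python3 -m jog '[{"grip":0,"dx":6,"dy":0,"dz":-2,"ax":0,"ay":0.5,"az":0},{"grip":0,"dx":15,"dy":0,"dz":-6,"ax":0,"ay":0,"az":0},{"grip":0,"dx":25,"dy":5,"dz":-20,"ax":0,"ay":0,"az":0},{"grip":0,"dx":35,"dy":10,"dz":-25,"ax":0,"ay":0,"az":0},{"grip":0,"dx":40,"dy":20,"dz":-15,"ax":0,"ay":0,"az":0}]';python3 -m jog '[{"grip":0,"dx":35,"dy":20,"dz":-10,"ax":0,"ay":0,"az":0},{"grip":0,"dx":25,"dy":10,"dz":0,"ax":0,"ay":0,"az":0},{"grip":0,"dx":0,"dy":0,"dz":0,"ax":0,"ay":0,"az":0}]';  python3 meas.py top9; python3 - <<'E'
from h import *
s=snapshot('scene')
a=cv2.resize(s['color'][200:270,280:360],None,fx=7,fy=7,interpolation=cv2.INTER_CUBIC)[:490]
cv2.imwrite('pics/c9.png',a)
s=snapshot('top')
cv2.imwrite('pics/t9.png',cv2.resize(s['color'][180:280,130:290],None,fx=5,fy=5,interpolation=cv2.INTER_CUBIC))
for L in (-20,0,10,20):
    a=np.radians(L);d=.032*np.sin(a);y=np.radians(10)
    print(L,(proj(s,[.5711+d*np.cos(y),.2132+d*np.sin(y),.052+.032*np.cos(a)])-[130,180])*5)
E
```

```text
time: 12.65
position: [0.4409, 0.2244, 0.336]
tcp_rot: [-0.006, -0.085, 0.996, -0.001]
contact_force: [0.3, 0.2, 1.0]
finger_gap: 0.004
time: 12.95
position: [0.3726, 0.2449, 0.3528]
tcp_rot: [0.002, -0.086, 0.996, 0.002]
contact_force: [0.5, -0.6, 0.8]
finger_gap: 0.003
fit [0.60129303 0.04177101 0.09797096]
marks [140. 160. 180. 200. 220. 240.] [100.61590611  71.37298711  68.31368399  77.819847    73.19809061
  95.03116976]
idx [200.] [251.38488906]
idx centroid 200.0173861041346
-20 [124.22321445 160.30364254]
0 [118.87087732 133.50882082]
10 [116.91396481 120.70003412]
20 [115.52544772 108.85104134]
```

View pics/c9.png

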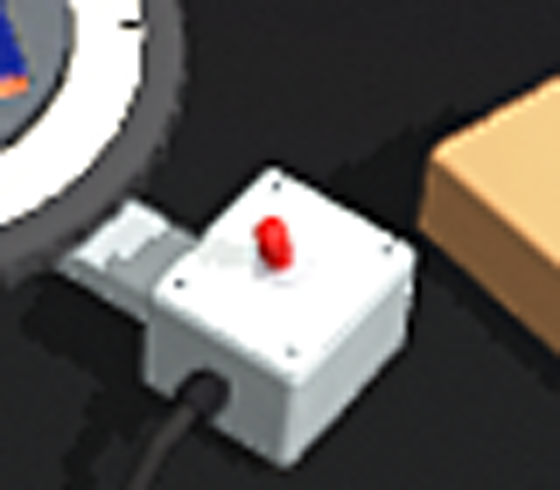

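View pics/t9.png

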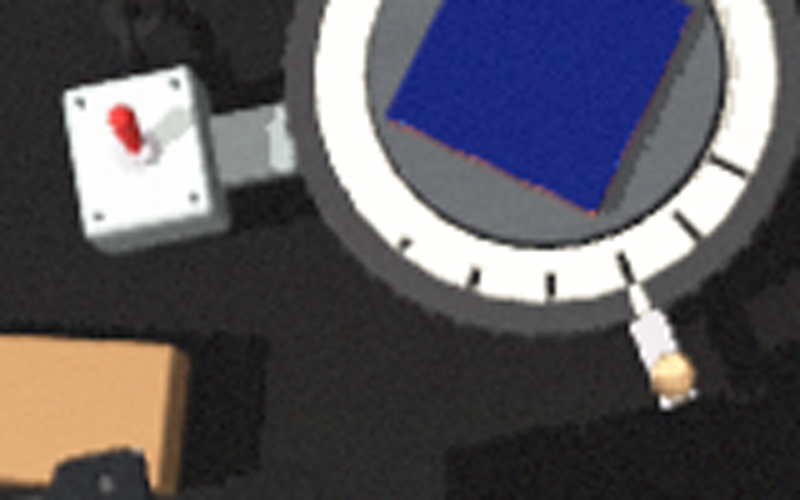

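```bash
python3 - <<'E'
from h import *
for n in ('top0','top5','top9','scene0','scene1','scene2'):
    c=cv2.imread(f'pics/{n}.png').astype(int)
    R=(c[:,:,2]-np.maximum(c[:,:,0],c[:,:,1])).clip(0)
    b=R[200:225,145:170] if 'top' in n else R[215:250,300:340]
    o=(145,200) if 'top' in n else (300,215)
    b=np.where(b>60,b,0); ys,xs=np.nonzero(b); w=b[ys,xs]
    print(n,(xs*w).sum()/w.sum()+o[0],(ys*w).sum()/w.sum()+o[1],ys.min()+o[1],ys.max()+o[1],w.sum())
s=snapshot('scene');t=snapshot('top');save(s,'scene9')
c=s['color'].astype(int);R=(c[:,:,2]-np.maximum(c[:,:,0],c[:,:,1])).clip(0)[215:250,300:340];R=np.where(R>60,R,0);ys,xs=np.nonzero(R);w=R[ys,xs]
print('scene9',(xs*w).sum()/w.sum()+300,(ys*w).sum()/w.sum()+215,ys.min()+215,ys.max()+215)
y=np.radians(10)
for L in (-20,0,5,10,15,20,25):
    a=np.radians(L)
    def av(S): return np.mean([proj(S,[.5711+r*np.sin(a)*np.cos(y),.2132+r*np.sin(a)*np.sin(y),.052+r*np.cos(a)]) for r in np.linspace(.010,.032,12)],0)
    print(L,av(t),av(s))
E
```

```text
top0 155.21516200062914 211.12960050330292 209 213 3179
top5 155.2205743136636 211.132849479331 209 213 3169
top9 154.57118418551607 205.06215548374834 201 210 5261
scene0 322.49994746243567 230.49816118524745 225 237 9517
scene1 322.48814621409923 230.49190600522192 225 237 9575
scene2 322.479446352378 230.48839629513998 225 237 9609
scene9 318.7582497721057 234.11923427529626 231 238
-20 [155.58842238 211.32043706] [321.09384081 230.17513431]
0 [154.8915217  207.83302632] [319.16223798 231.79110678]
5 [154.75490262 206.98651867] [318.65186561 232.3360048 ]
10 [154.63569677 206.16402547] [318.13849662 232.92960128]
15 [154.53483155 205.37214878] [317.62625433 233.56726359]
20 [154.45307324 204.61719835] [317.11927499 234.24395861]
25 [154.39102133 203.90513483] [316.62166873 234.95429652]
```

```bash
python3 to.py .535 .2065 .074 100; python3 -m jog '[{"grip":0,"dx":-35,"dy":-16,"dz":0,"ax":0,"ay":0,"az":0},{"grip":0,"dx":-35,"dy":-16,"dz":0,"ax":0,"ay":0,"az":0},{"grip":0,"dx":-35,"dy":-16,"dz":10,"ax":0,"ay":0,"az":0},{"grip":0,"dx":-30,"dy":-10,"dz":20,"ax":0,"ay":0,"az":0},{"grip":0,"dx":-5,"dy":0,"dz":20,"ax":0,"ay":0,"az":0}]';python3 -m jog '[{"grip":0,"dx":0,"dy":0,"dz":0,"ax":0,"ay":0,"az":0}]'; python3 to.py .535 .2065 .074 100
```

```text
t 13.2 tip [0.3759 0.2445 0.1521] F [-0.17 -0.03  0.56]
dxyz tool mm [-150.7  -63.8   78.2] rot [ 0.1  0.1 -0.4]
time: 13.7
position: [0.5344, 0.2066, 0.3]
tcp_rot: [0.004, -0.082, 0.997, 0.001]
contact_force: [0.2, -0.2, 0.4]
finger_gap: 0.007
time: 13.8
position: [0.5357, 0.2052, 0.2952]
tcp_rot: [-0.0, -0.08, 0.997, 0.0]
contact_force: [0.4, 0.1, -0.8]
finger_gap: 0.004
t 13.8 tip [0.5357 0.2053 0.0962] F [ 0.4   0.09 -0.81]
dxyz tool mm [ 0.5  1.4 22.2] rot [ 0.  -0.  -0.8]
```

```bash
python3 -m jog '[{"grip":0,"dx":0,"dy":2,"dz":10,"ax":0,"ay":0,"az":-0.8},{"grip":0,"dx":0,"dy":2,"dz":10,"ax":0,"ay":0,"az":0},{"grip":0,"dx":-3,"dy":0,"dz":1,"ax":0,"ay":0,"az":0},{"grip":0,"dx":-4,"dy":0,"dz":0,"ax":0,"ay":0,"az":0},{"grip":0,"dx":-4,"dy":0,"dz":0,"ax":0,"ay":0,"az":0}]'; python3 to.py .562 .2115 .074 100;python3 -m jog '[{"grip":0,"dx":-4,"dy":0,"dz":0,"ax":0,"ay":0,"az":0},{"grip":0,"dx":-4,"dy":0,"dz":0,"ax":0,"ay":0,"az":0}]'; python3 to.py .562 .2115 .074 100
```

```text
time: 14.3
position: [0.5464, 0.2114, 0.2737]
tcp_rot: [0.0, -0.088, 0.996, 0.0]
contact_force: [0.6, -0.5, 0.4]
finger_gap: 0.003
t 14.3 tip [0.5465 0.2115 0.0747] F [ 0.61 -0.49  0.4 ]
dxyz tool mm [-15.4  -2.6   0.7] rot [0.  0.  0.1]
time: 14.5
position: [0.5549, 0.2134, 0.2755]
tcp_rot: [0.002, -0.088, 0.996, 0.001]
contact_force: [0.4, 0.1, 0.8]
finger_gap: 0.006
t 14.5 tip [0.5556 0.2137 0.0765] F [0.39 0.07 0.76]
dxyz tool mm [-6.6 -3.1  2.5] rot [0.1 0.2 0.1]
```

```bash
for i in 1; do python3 -m jog '[{"grip":0,"dx":-2,"dy":-1,"dz":2,"ax":0,"ay":0,"az":0},{"grip":0,"dx":-2,"dy":-1,"dz":0,"ax":0,"ay":0,"az":0}]'; python3 to.py .562 .2115 .074 100;python3 -m jog '[{"grip":0,"dx":-2,"dy":0,"dz":0,"ax":0,"ay":0,"az":0}]'; python3 to.py .562 .2115 .074 100; done
```

```text
time: 14.7
position: [0.56, 0.2123, 0.2743]
tcp_rot: [0.003, -0.088, 0.996, 0.001]
contact_force: [-0.4, 0.6, -0.5]
finger_gap: 0.004
t 14.7 tip [0.5611 0.2127 0.0753] F [-0.36  0.58 -0.47]
dxyz tool mm [-1.8 -1.2  1.3] rot [0.1 0.3 0.1]
time: 14.8
position: [0.5621, 0.2125, 0.2743]
tcp_rot: [0.002, -0.088, 0.996, 0.001]
contact_force: [-2.8, -1.1, 0.3]
finger_gap: 0.006
t 14.8 tip [0.563  0.2129 0.0753] F [-2.77 -1.14  0.31]
dxyz tool mm [ 0.3 -1.   1.3] rot [0.1 0.3 0.1]
```

```bash
python3 -m jog '[{"grip":0,"dx":-1.5,"dy":0,"dz":0,"ax":0,"ay":0,"az":0}]'; python3 to.py .562 .2115 .074 100;python3 -m jog '[{"grip":0,"dx":-1.5,"dy":0,"dz":0,"ax":0,"ay":0,"az":0}]'; python3 to.py .562 .2115 .074 100
```

```text
time: 14.9
position: [0.5631, 0.2126, 0.274]
tcp_rot: [0.001, -0.088, 0.996, 0.001]
contact_force: [-5.5, -0.4, 2.4]
finger_gap: 0.007
t 14.9 tip [0.5633 0.2129 0.075 ] F [-5.52 -0.38  2.45]
dxyz tool mm [ 1.3 -0.9  1. ] rot [0.1 0.1 0.1]
time: 15.0
position: [0.5639, 0.2128, 0.2739]
tcp_rot: [-0.001, -0.088, 0.996, 0.0]
contact_force: [-6.3, -1.1, 3.0]
finger_gap: 0.004
t 15.0 tip [0.5634 0.2128 0.0749] F [-6.33 -1.07  2.96]
dxyz tool mm [ 2.1 -0.9  0.9] rot [ 0.  -0.1  0.1]
```

```bash
python3 -m jog '[{"grip":0,"dx":6,"dy":0,"dz":-2,"ax":0,"ay":0,"az":0},{"grip":0,"dx":15,"dy":0,"dz":-6,"ax":0,"ay":0,"az":0},{"grip":0,"dx":25,"dy":5,"dz":-20,"ax":0,"ay":0,"az":0},{"grip":0,"dx":35,"dy":10,"dz":-25,"ax":0,"ay":0,"az":0},{"grip":0,"dx":40,"dy":20,"dz":-15,"ax":0,"ay":0,"az":0}]' >/dev/null;python3 -m jog '[{"grip":0,"dx":35,"dy":20,"dz":-10,"ax":0,"ay":0,"az":0},{"grip":0,"dx":25,"dy":10,"dz":0,"ax":0,"ay":0,"az":0},{"grip":0,"dx":0,"dy":0,"dz":0,"ax":0,"ay":0,"az":0},{"grip":0,"dx":0,"dy":0,"dz":0,"ax":0,"ay":0,"az":0}]';  python3 meas.py top10; python3 - <<'E'
from h import *
s=snapshot('scene');save(s,'scene10')
for n in ('top9','top10','scene9','scene10'):
    c=cv2.imread(f'pics/{n}.png').astype(int)
    R=(c[:,:,2]-np.maximum(c[:,:,0],c[:,:,1])).clip(0)
    b=R[200:225,145:170] if 'top' in n else R[215:250,300:340]
    o=(145,200) if 'top' in n else (300,215)
    b=np.where(b>60,b,0); ys,xs=np.nonzero(b); w=b[ys,xs]
    print(n,(xs*w).sum()/w.sum()+o[0],(ys*w).sum()/w.sum()+o[1],ys.min()+o[1],ys.max()+o[1])
a=cv2.imread('pics/top0.png');b=cv2.imread('pics/top10.png')
d=cv2.absdiff(a,b).max(2);cv2.imwrite('pics/diff.png',np.vstack([d,]))
E
```

```text
time: 15.9
position: [0.3691, 0.2453, 0.3561]
tcp_rot: [0.009, -0.087, 0.996, 0.004]
contact_force: [-0.1, -0.2, -0.2]
finger_gap: 0.006
fit [0.60130716 0.04181155 0.09792992]
marks [140. 160. 180. 200. 220. 240.] [98.71332132 70.33372679 68.79754916 74.15805056 73.6815291  93.93272875]
idx [200.] [251.26849038]
idx centroid 200.02194930055683
top9 154.57118418551607 205.06215548374834 201 210
top10 154.57615516257843 205.06389047347403 201 210
scene9 318.7582497721057 234.11923427529626 231 238
scene10 318.7586081253416 234.1169611951175 231 238
```

View pics/diff.png

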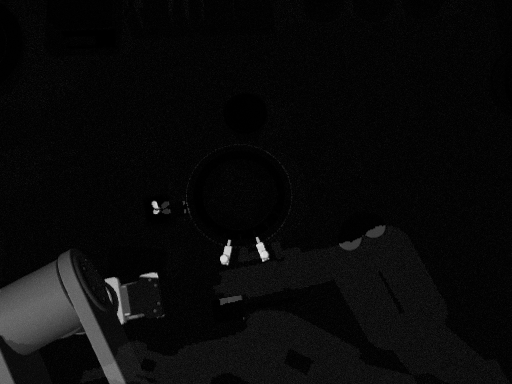

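View pics/scene10.png

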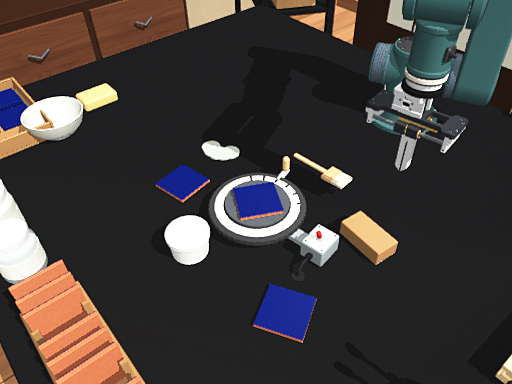

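The second push did not move the toggle any further (its pixel position is the same to 0.01 px), so it is on its stop. The before/after difference picture shows changes only at the lever (about 225,255 to 262,250), the toggle (160,208), and the arm with its shadow. Handing in.

```bash
python3 -c "
from plant import manip
print(manip.close_job())"
```

```text
the job is handed in; nothing more can be done
None
```

The warmer is set to the fourth heat mark and switched on, and I handed the job in after about 16 s of the 54 s allowed.

- **Lever:** with the power still off, I pushed it round with the closed fingertips in two pushes, the second closing the last degree. The contact force was about 3 N at most. From the top camera the index line stands at 200.0° and the fourth mark at 200.0°, read to within about 0.5°.
- **Toggle:** I then pushed it over away from the robot until it stopped moving. A second push at about 6 N, higher on the bat, did not move it (image position unchanged to about 0.01 px).
- **Other objects:** the fitted warmer axis and marks stayed within 0.1 mm and half a degree throughout. The before/after top pictures differ only at the lever, the toggle, and the arm with its shadow.
- **One disagreement:** my image estimate of the toggle's final lean was about 16–18°, not the nominal 20°. I put this down to how I averaged the red pixels, since the firm second push moved nothing.
- **Highest force:** the largest push reading was about 9.5 N along the push (about 11 N in all), at the end of the first toggle push. The arm was clear of everything when I handed in.

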